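Double lid on the bakery warmer

TASK

Get the small round warmer ready for preheating: slide its heat control until the grip stands at the red tab, then carry the two nested lids together (the wooden knob lifts both), lower them gently onto the pot as one set and let go. Then lift off the copper outer lid alone (its steel collar is the handle), leaving the white inner lid sitting undisturbed on the pot, and finish still holding the copper lid level and still over the pot, well clear of the knob. Do not take the lids apart anywhere but on the pot, and leave the jam jar, pepper mill and sugar bowl alone.

Things in the scene. Friction and masses are not known exactly. Their poses are not given: they have to be found in the camera images.
- warmer: fixed steel countertop warmer, on the robot's left or right, yaw up to 0.2 rad; origin on the table under its centre, z up. Housing 240 (x) x 330 (y) mm, flat deck 60 mm above the table. An empty round pot (outer radius 72, inner 68, 70 high) stands on the deck at y = +70 mm; the heat slider's 145 mm track runs along x at y = -115 mm, its top 72 mm above the table
- pot_rim (a point): centre of the pot's open mouth, at the height of its rim (130 mm above the table); axes as the warmer's
- heat (a joint): travel of the heat slider in m, 0 to 0.09, growing along the warmer's +x; it stays where it is left (friction about 1.5 N)
- heat_top (a point): centre of the top face of the slider's yellow grip, on its black index line; the grip is 16 mm along the track (warmer x), 26 mm across it (warmer y) and 38 mm tall, standing on the track; axes as the warmer's
- mark: small red tab fixed on the deck beside the track, 8 mm along the track, 26 mm across, 5 mm high, 33 mm from the track's middle line on the pot side; origin under its centre, axes as the warmer's. The slider is at the tab when the grip's index line is level with it along x. The tab lies 25 mm or more farther along +x than the starting grip
- board: fixed pale wooden board 180 x 180 x 20 mm on which the nested lids start; origin under its centre, on the table
- inner_lid: loose white inner lid, 0.2 to 0.35 kg; origin on its axis at the flange's underside, z up. Flange radius 75, z 0 to 5 mm; plug below it, radius 62, 14 deep, drops into the pot (6 mm play) until the flange rests on the rim, origin at pot_rim. On top a stem and a dark wooden knob, radius 13, z 34 to 68 mm. Lifted by the knob it carries the outer lid resting on its flange
- outer_lid: loose copper outer lid, 0.2 to 0.4 kg; origin on its axis at its plate's underside, z up. Plate radius 83, 5 thick, skirt (inner radius 79) 10 mm down round the inner flange; central steel tube collar, outer radius 23, bore 17, z 5 to 35 mm. Nested, its origin is 5 mm above the inner lid's and the knob pokes 28 mm out of the collar; it only rests there, and is free of the knob once raised 63 mm
- jam_jar: bystander: amber jam jar with red cap, radius 32, 85 mm high; origin under its centre
- pepper_mill: bystander: dark wooden pepper mill, radius 26, 125 mm high; origin under its centre
- sugar_bowl: bystander: blue bowl, radius 45, 55 mm high; origin under its centre

How it is judged:
On the way, in this order (a step that is already met when the one before it is completed fails the run):
1. the heat slider stands at the red tab (within 6 mm) (x of heat_top in the frame of mark between -0.006 and 0.006 m), for 0.3 s.
2. the nested lids sit together on the pot, the knob let go (z of inner_lid in the frame of pot_rim between -0.003 and 0.003 m and horizontal distance between inner_lid and pot_rim below 0.008 m and angle between inner_lid's own z axis and vertical below 0.04 rad and z of outer_lid in the frame of inner_lid below 0.008 m and horizontal distance between outer_lid and inner_lid below 0.008 m and contact force between the fingers and inner_lid below 0.2 N and contact force between the fingers and outer_lid below 0.2 N), for 0.3 s.
3. the outer lid is raised clear of the knob, the inner lid still seated (z of inner_lid in the frame of pot_rim between -0.003 and 0.003 m and horizontal distance between inner_lid and pot_rim below 0.008 m and angle between inner_lid's own z axis and vertical below 0.04 rad and z of outer_lid in the frame of inner_lid above 0.07 m), for 0.2 s.
At the end, for the whole second after the job is handed in: Slider within 6 mm of the tab; inner lid at rest on the pot (3 mm of rim height, 8 mm of centre, 0.04 rad), not touched by the fingers; outer lid in the fingers alone, 65 mm or more above its nested place, within 70 mm of the pot axis, 0.2 rad of level, still (all of step 1 and all of step 3 and contact force between the fingers and inner_lid below 0.3 N and linear speed of inner_lid below 0.02 m/s and horizontal distance between outer_lid and pot_rim below 0.07 m and angle between outer_lid's own z axis and vertical below 0.2 rad and linear speed of outer_lid below 0.03 m/s and contact force between the fingers and outer_lid above 1 N and contact force between outer_lid and inner_lid below 0.2 N and contact force between outer_lid and warmer below 0.2 N); the arm keeps its last pose, push and grip.
It fails at once if the lids are apart (by over 10 mm) while the inner lid is not seated on the pot: taken apart elsewhere, or the inner lid lifted or tipped again (distance between outer_lid and inner_lid above 0.015 m and (z of inner_lid in the frame of pot_rim above 0.006 m or horizontal distance between inner_lid and pot_rim above 0.012 m or angle between inner_lid's own z axis and vertical above 0.09 rad)).
It fails at once if the inner lid is dropped or knocked (faster than 0.3 m/s with no finger on it) (contact force between the fingers and inner_lid below 0.01 N and linear speed of inner_lid above 0.3 m/s).
It fails at once if the outer lid is dropped (faster than 0.3 m/s with nothing touching it) (contact force between outer_lid and anything else below 0.01 N and linear speed of outer_lid above 0.3 m/s).
It fails at once if the jam jar, pepper mill or sugar bowl is moved by more than 20 mm (distance of any of jam_jar, pepper_mill, sugar_bowl from where it was at the start of the episode above 0.02 m).
It also fails if it takes over 64 s, if anything falls off the work surface, if the arm or the gripper's body presses on something with over 40 N, if the wrist force passes 120 N, or if a joint passes its speed limit or range.

ROBOT

A 6-joint arm with a two-finger parallel gripper is mounted at the origin on the work surface. World frame = base frame: x ahead of the robot, y to its left, z up, the work surface at z = 0. Lengths are in m, angles in rad, forces in N, time in s.
With the tool pointing down it reaches from about 0.375 to 0.9 m from the base axis. Payload 3.1 kg.
Tool frame: the origin (TCP) lies on the centre line of the jaws, within the pads' length; the fingertips stand 25 mm ahead of it and the grasp point (between the pads) lies 6 mm ahead of it (manip.tip_extent is the distance from the TCP to the fingertips, in m); z points along the fingers, y is the line along which they close (so a half turn about z gives the same grasp; the last joint's range is limited). The gripper opens to 85 mm and grips with 20 to 120 N. Pads are 22 mm wide; open, the fingers measure 114 mm over their backs; the gripper's body (76 mm by 85 mm) begins 54 mm behind the grasp point. The pads swing forward as they close: fully open they stand 13 mm farther back than shut.
Start: joints at [-1.504, 0.527, 1.433, -0, 1.181, -0.178], TCP at [0.152, -0.606, 0.256] pointing down, gripper open.
Joint ranges: [-3.08, 3.08], [-0.75, 2.2], [0.22, 2.44], [-1.43, 4.57], [0, 2.65], [-2.85, 2.85]. Speed limits (rad/s): [2.79, 2.79, 3.14, 3.14, 3.14, 3.14].

INTERFACE

Orientations are given as a unit quaternion [x, y, z, w].
In Python, from station import readout, imaging, order, manip gives the robot as it stands.
- The arm moves only by the tool move_arm, never from a script. Its argument "rows" is a list of rows, each a list of 7 numbers: the turn, a rotation vector about the tool's x, y, z in degrees, then the shift along the tool's x, y, z in mm, then the closure, from 0 (fully open) to 1 (shut). A call has 1 to 12 rows; each row is the pose to reach, as a shift and turn from the pose commanded when the call began, along the tool's axes at that moment; what a row does not reach only later rows make up. A row lasts 1/12 s, in which the tool goes at most 41.7 mm and 7.16 degrees, less where a joint would pass 70% of its speed; a pose out of reach is approached as far as the arm can. A call with a gripper value outside its range is refused whole. The fingers move at their own pace and stop on an object; "squeeze" is the grip in N (left out, the last holds). Time passes only in rows, so rows that repeat a pose let the fingers close. It gives the time, the measured TCP pose, the force, the opening and the grip force at its end, in the units of the state.
- readout.sense(): the state, without advancing time (a new reading comes with each control period).
- imaging.snapshot(name): name is "scene" or "side" or "wrist"; returns a dict with "img" (420x560x3 uint8, red, green, blue), "z_map" (420x560 float32, m along the optical axis (not along the pixel's ray), 0 where there is no reading), "fovy" (degrees; the focal length in pixels is half the picture's height over the tangent of half this angle, whatever the lens; pixels are square), "cx", "cy" (the principal point, pixels), "k1" (the pictures are not rectified: a ray, as slopes to the right and down, at radius r is drawn at 1 + k1 r^2 times it, then the intrinsics apply), "rvec" (rotation vector, rad) and "tvec" (3), from world to camera coordinates, as OpenCV has them. Camera axes: x right, y down, z forward; pixel columns grow to the right and rows downward; lengths in m; the calibration is good to about 2 mm. A picture is of the moment at which its call begins.
- order.sign_off(): hands the job in; it is judged then, once.
The state is a dict: "t": time; "q": joint angles; "qd": joint speeds; "tau": joint torques, N m; "tcp_pos": TCP position; "tool_rot": TCP orientation; "force": force on the tool from outside, world axes, zero at the start; "ft_torque": the same for the moment, N m; "finger_gap": opening from 0.0 (shut) to 1.0 (fully open); "gripper_force": force on a finger pad.
Only numpy, scipy, OpenCV 4.12 (cv2) and the standard library are available. Lean on these libraries where they do the work, as an engineer would, in place of code of your own. Each camera call takes 0.05 s, during which the arm holds its last target. There are 200 camera calls.

## Working session

There is one attempt and no reset: what is moved stays moved. The work goes in short steps, Python scripts to look and compute and a tool call to move; the robot and the scene stay as the last step left them, time stands still between calls to the robot, and variables do not carry over. Pictures are saved under pics/ and viewed, at most 13 in all, crops included, and the job is handed in when it is done.

Besides the shell and the picture viewer there is one more tool, called after "Request:" as name(argument=value, ...) on one line, values as JSON. move_arm: Moves the arm, as the interface text tells. Its arguments: {"type":"object","properties":{"rows":{"type":"array"},"squeeze":{"type":"number"}},"required":["rows"]}

```bash
mkdir -p pics; cat > h.py <<'E'
import numpy as np, cv2
from scipy.spatial.transform import Rotation as R
from station import readout, imaging, order, manip
def K(s):
    f=s["img"].shape[0]/2/np.tan(np.radians(s["fovy"])/2)
    return np.array([[f,0,s["cx"]],[0,f,s["cy"]],[0,0,1.]])
def snap(name,fn=None):
    s=imaging.snapshot(name)
    np.savez(f"{name}.npz",**s)
    if fn: cv2.imwrite("pics/"+fn,s["img"][...,::-1])
    return s
def load(name): return {k:(v if v.ndim else v.item()) for k,v in np.load(f"{name}.npz").items()}
def cloud(s):
    h,w=s["z_map"].shape
    k=K(s); u,v=np.meshgrid(np.arange(w),np.arange(h))
    dx=(u-k[0,2])/k[0,0]; dy=(v-k[1,2])/k[1,1]; x,y=dx.copy(),dy.copy()
    for _ in range(20):
        g=1+s["k1"]*(x*x+y*y); x=dx/g;y=dy/g
    z=s["z_map"]; P=np.stack([x*z,y*z,z],-1)
    Rm=cv2.Rodrigues(np.array(s["rvec"],float))[0]
    P=(P-np.array(s["tvec"]).ravel())@Rm
    P[z<=0]=np.nan
    return P
def tool(): 
    st=readout.sense(); return np.array(st["tcp_pos"]),R.from_quat(st["tool_rot"]),st
E
python3 - <<'E'
from h import *
a=snap("scene","s1.png");b=snap("side","d1.png")
p,r,st=tool();print(st["t"],p,r.as_matrix().round(3),st["finger_gap"],manip.tip_extent)
print({k:v for k,v in a.items() if k not in("img","z_map")})
E
```

```text
0.1 [ 0.15206262 -0.60559622  0.25540282] [[ 0.97   0.243 -0.   ]
 [ 0.243 -0.97   0.002]
 [ 0.    -0.002 -1.   ]] 0.9990532694805042 0.025
{'fovy': 54.57727616336611, 'cx': 275.27822735042093, 'cy': 206.7216733390993, 'k1': -0.024691689686349716, 'rvec': array([ 2.46868317,  0.72293891, -0.2351815 ]), 'tvec': array([-0.51723033, -0.22068081,  1.51307866])}
```

View pics/s1.png

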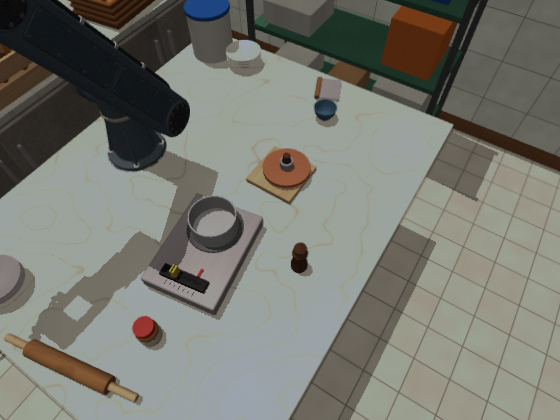

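View pics/d1.png

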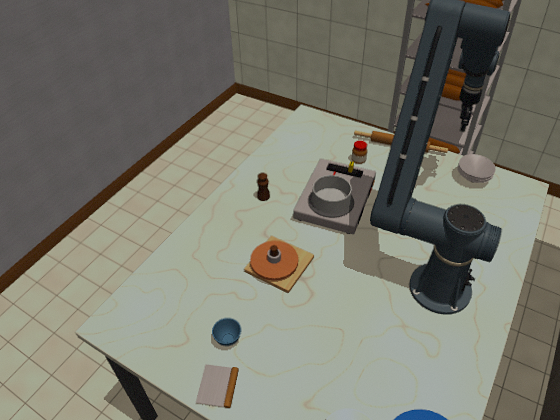

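The scene view shows the pot at about (213,222), the grip at (175,271), the red tab at (200,272), the lids' knob at (287,158) and the mill at (300,257). The jar is at (146,330).

```bash
python3 - <<'E'
from h import *
for n,pix in (("scene",dict(pot=(213,222),grip=(175,271),tab=(200,272),knob=(287,156),mill=(300,250),jar=(146,325),bowl=(325,108))),("side",dict(pot=(331,190),grip=(351,166),tab=(334,172),knob=(274,250),mill=(263,180),jar=(360,147),bowl=(227,330)))):
    s=load(n);P=cloud(s)
    print(n)
    for k,(u,v) in pix.items(): print(k,P[v,u].round(4))
    x=P[pix["pot"][1],pix["pot"][0],:2]
    d=np.linalg.norm(P[...,:2]-x,axis=-1)
    def circ(m):
        q=P[m][:,:2];A=np.c_[2*q,np.ones(len(q))]
        for _ in range(4):
            c=np.linalg.lstsq(A,(q**2).sum(1),rcond=None)[0];rr=np.sqrt(c[2]+c[0]**2+c[1]**2)
            e=abs(np.linalg.norm(q-c[:2],axis=1)-rr);k=e<max(.004,np.median(e)*2.5);q=q[k];A=A[k]
        return c[:2].round(4),rr.round(4),len(q)
    m=(d<.12)&(abs(P[...,2]-.13)<.004); print("rim",circ(m))
    m=(d<.35)&(abs(P[...,2]-.06)<.004)
    pts=P[m][:,:2]; 
    g=np.zeros(m.shape,np.uint8);g[m]=1;nl,lab,stt,_=cv2.connectedComponentsWithStats(g);i=1+stt[1:,4].argmax()
    q=P[lab==i][:,:2].astype(np.float32); print("deck rect",cv2.minAreaRect(q),len(q))
    im=s["img"].astype(int);r,gg,b=im[...,0],im[...,1],im[...,2]
    near=(d<.3)
    m=near&(P[...,2]>.055)&(r>100)&(gg>.75*r)&(b<.5*r); print("yellow",m.sum(),P[m].mean(0),P[m][:,2].max() if m.any() else 0)
    mt=m&(P[...,2]>.100);print(" top",mt.sum(),P[mt].mean(0))
    m=near&(P[...,2]>.055)&(P[...,2]<.075)&(r>110)&(gg<.5*r)&(b<.5*r); print("red",m.sum(),P[m].mean(0))
    k=P[pix["knob"][1],pix["knob"][0],:2];dk=np.linalg.norm(P[...,:2]-k,axis=-1)
    m=(dk<.12)&(abs(P[...,2]-.044)<.005)&(r>1.4*b);h=P[m][:,:2]; print("plate minEncl",cv2.minEnclosingCircle(h.astype(np.float32)),h.mean(0),len(h))
    m=(dk<.03)&(P[...,2]>.09);print("knobtop",m.sum(),P[m].mean(0),P[m][:,2].max())
E
python3 - <<'E'
from h import *
s=load("scene")["img"];d=load("side")["img"]
a=cv2.resize(s[180:320,130:280],None,fx=2.6,fy=2.6,interpolation=2)
b=cv2.resize(d[140:290,235:395],None,fx=2.4,fy=2.4,interpolation=2)
h=max(a.shape[0],b.shape[0]);z=lambda i:np.vstack([i,np.zeros((h-i.shape[0],i.shape[1],3),np.uint8)])
cv2.imwrite("pics/c1.png",np.hstack([z(a),z(b)])[...,::-1])
E
```

```text
scene
pot [ 0.4734 -0.1314  0.0648]
grip [ 0.5002 -0.3293  0.1021]
tab [ 0.5437 -0.2838  0.0628]
knob [0.5422 0.1878 0.1028]
mill [ 0.7619 -0.0964  0.12  ]
jar [ 0.5286 -0.4841  0.0854]
bowl [0.4996 0.5393 0.0174]
rim (array([ 0.4872, -0.1408]), np.float64(0.0696), 207)
deck rect ((0.4992870092391968, -0.21050038933753967), (0.23983407020568848, 0.3303256630897522), 9.074825286865234) 4521
yellow 35 [ 0.49284175 -0.32776632  0.10939478] 0.11352493634304073
 top 35 [ 0.49284175 -0.32776632  0.10939478]
red 18 [ 0.54501991 -0.28573699  0.06420178]
plate minEncl ((0.5368162989616394, 0.19083766639232635), 0.08445975929498672) [0.54080053 0.18667503] 1167
knobtop 52 [0.53840741 0.19057668 0.09889136] 0.10637296318529257
side
pot [ 0.5042 -0.1854  0.0697]
grip [ 0.4814 -0.3122  0.107 ]
tab [ 0.5438 -0.2937  0.0631]
knob [0.5238 0.2045 0.1027]
mill [ 0.7417 -0.075   0.1019]
jar [ 0.5104 -0.4716  0.0831]
bowl [0.5211 0.4951 0.0184]
rim (array([ 0.483 , -0.1382]), np.float64(0.0699), 112)
deck rect ((0.4922159016132355, -0.2060832977294922), (0.24276500940322876, 0.33823317289352417), 8.97341251373291) 1376
yellow 17 [ 0.48609748 -0.32473486  0.10957583] 0.11869995024091023
 top 15 [ 0.48648204 -0.32302024  0.11144081]
red 5 [ 0.54013515 -0.28593202  0.06526083]
plate minEncl ((0.5307907462120056, 0.19390924274921417), 0.08678227663040161) [0.52771419 0.20154224] 1131
knobtop 52 [0.53121634 0.19789173 0.09998627] 0.11300962834195848
```

View pics/c1.png

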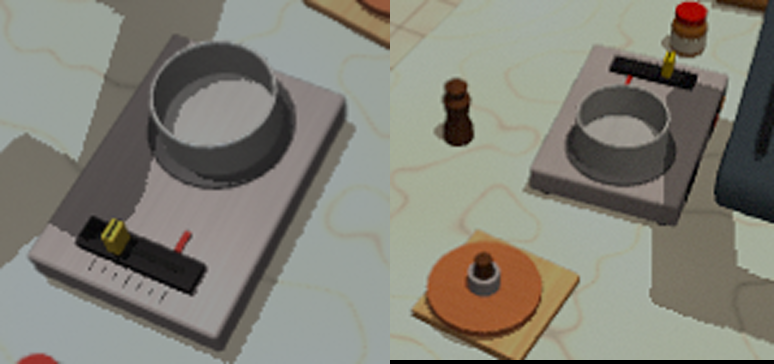

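Both views agree: warmer yaw is about 9°, the pot axis is near (0.486,-0.140), the tab is up-track of the grip, and the lids are near (0.534,0.193). Next I move above the slider and look from close by.

```bash
cat >> h.py <<'E'
def row(pos,heading):
    """row numbers taking the tool to pos, pointing down, tool x at heading (deg)"""
    p,r,st=tool(); c,s=np.cos(np.radians(heading)),np.sin(np.radians(heading))
    T=R.from_matrix(np.array([[c,s,0],[s,-c,0],[0,0,-1]]))
    return (r.inv()*T).as_rotvec(degrees=True).round(2), (r.inv().apply(np.array(pos)-p)*1000).round(1)
E
python3 -c "
from h import *
print(row((.49,-.326,.24),98.9))"
```

```text
(array([-8.000e-02, -1.000e-01, -8.482e+01]), array([ 395.8, -188.9,   15.9]))
```

Request:
move_arm(rows=[[0,0,-84.8,396,-189,16,0],[0,0,-84.8,396,-189,16,0],[0,0,-84.8,396,-189,16,0],[0,0,-84.8,396,-189,16,0],[0,0,-84.8,396,-189,16,0],[0,0,-84.8,396,-189,16,0],[0,0,-84.8,396,-189,16,0],[0,0,-84.8,396,-189,16,0],[0,0,-84.8,396,-189,16,0],[0,0,-84.8,396,-189,16,0],[0,0,-84.8,396,-189,16,0],[0,0,-84.8,396,-189,16,0]])

```text
t: 1.1
tcp_pos: [0.4934, -0.3224, 0.2397]
tool_rot: [0.646, 0.763, 0.001, -0.0]
force: [0.3, -0.8, 0.4]
finger_gap: 1.0
gripper_force: 0.0
```

```bash
python3 - <<'E'
from h import *
p,r,st=tool();print(st["t"],p,r.as_matrix().round(3))
s=snap("wrist","w1.png");P=cloud(s)
print({k:v for k,v in s.items() if k not in("img","z_map")})
im=s["img"].astype(int);r,g,b=im[...,0],im[...,1],im[...,2]
m=(P[...,2]>.055)&(r>100)&(g>.7*r)&(b<.5*r); print("yellow",m.sum(),P[m].mean(0))
mt=m&(abs(P[...,2]-.11)<.004);print(" top",mt.sum(),P[mt].mean(0),cv2.minAreaRect(P[mt][:,:2].astype(np.float32)))
m=(P[...,2]>.061)&(P[...,2]<.075)&(r>90)&(g<.5*r)&(b<.5*r); print("red",m.sum(),P[m].mean(0),cv2.minAreaRect(P[m][:,:2].astype(np.float32)))
m=abs(P[...,2]-.072)<.004;print("track",m.sum(),cv2.minAreaRect(P[m&(r<60)][:,:2].astype(np.float32)))
E
```

```text
1.1 [ 0.49337966 -0.32240505  0.23965266] [[-0.166  0.986  0.001]
 [ 0.986  0.166  0.002]
 [ 0.002  0.001 -1.   ]]
{'fovy': 69.91054824936012, 'cx': 280.41353444596643, 'cy': 206.76237661145817, 'k1': -0.046457925543449366, 'rvec': array([-2.86237234, -0.23970491, -0.03510854]), 'tvec': array([-0.43436252, -0.41568583,  0.25524923])}
yellow 413 [ 0.48962993 -0.32361074  0.11112908]
 top 404 [ 0.49009569 -0.32323315  0.11043905] ((0.4899064600467682, -0.3240341246128082), (0.014607290737330914, 0.024139685556292534), 9.723493576049805)
red 187 [ 0.54185462 -0.28280163  0.06493711] ((0.5419845581054688, -0.28259971737861633), (0.006777061615139246, 0.02440170757472515), 10.519590377807617)
track 5097 ((0.5153470635414124, -0.3200017213821411), (0.14072078466415405, 0.035705309361219406), 9.81491470336914)
```

View pics/w1.png

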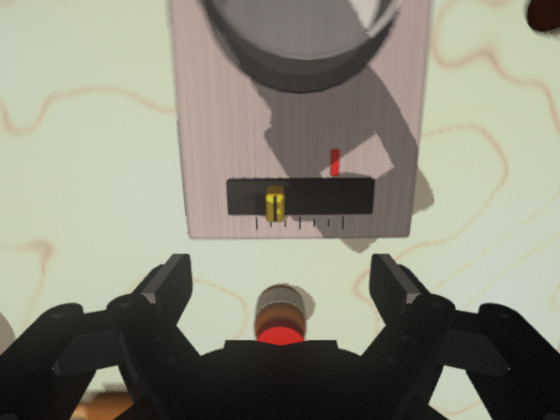

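The wrist view shows the grip at (275,203) with its index line, and the red tab at (335,162). The jaws are aligned with the track. The slider has about 58 mm to travel.

Request:
move_arm(rows=[[0,0,0,-0.6,-3.6,40,0],[0,0,0,-0.6,-3.6,80,0],[0,0,0,-0.6,-3.6,110,0],[0,0,0,-0.6,-3.6,131,0],[0,0,0,-0.6,-3.6,131,0],[0,0,0,-0.6,-3.6,131,1],[0,0,0,-0.6,-3.6,131,1],[0,0,0,-0.6,-3.6,131,1],[0,0,0,-0.6,-3.6,131,1],[0,0,0,-0.6,-3.6,131,1],[0,0,0,-0.6,-3.6,131,1],[0,0,0,-0.6,-3.6,131,1]], squeeze=25)

```text
t: 2.15
tcp_pos: [0.4875, -0.3282, 0.1107]
tool_rot: [0.65, 0.76, -0.0, 0.001]
force: [0.1, 0.8, 5.6]
finger_gap: 0.18
gripper_force: 30.0
```

Request:
move_arm(rows=[[0,0,0,0,12,0,1],[0,0,0,0,24,0,1],[0,0,0,0.2,36,0,1],[0,0,0,0.5,48,0,1],[0,0,0,0.7,57,0,1],[0,0,0,0.8,61,0,1],[0,0,0,0.8,61,0,1],[0,0,0,0.8,61,0,1],[0,0,0,0.8,61,0,1]])

```text
t: 2.9
tcp_pos: [0.5484, -0.3182, 0.1107]
tool_rot: [0.65, 0.76, 0.0, 0.002]
force: [2.2, 0.2, 5.9]
finger_gap: 0.183
gripper_force: 29.9
```

```bash
cat > sl.py <<'E'
from h import *
s=snap("wrist","w2.png");P=cloud(s)
im=s["img"].astype(int);r,g,b=im[...,0],im[...,1],im[...,2]
m=(abs(P[...,2]-.11)<.006)&(r>80)&(g>.7*r)&(b<.6*r)
a=cv2.minAreaRect(P[m][:,:2].astype(np.float32));print("top",m.sum(),P[m].mean(0),a)
m2=(P[...,2]>.061)&(P[...,2]<.075)&(r>80)&(g<.5*r)&(b<.5*r);c=cv2.minAreaRect(P[m2][:,:2].astype(np.float32)); print("red",m2.sum(),c)
u=np.array([np.cos(.17),np.sin(.17)])
d=np.array(a[0])-c[0];print("grip-tab along x mm",1000*d@u, "means",1000*(P[m].mean(0)-P[m2].mean(0))[:2]@u, "tcp",1000*(tool()[0][:2]-c[0])@u)
E
python3 sl.py
```

```text
top 1646 [ 0.5486599  -0.31232706  0.11002138] ((0.5489667654037476, -0.31455928087234497), (0.015449408441781998, 0.026155320927500725), 8.423046112060547)
red 631 ((0.5424214005470276, -0.28242677450180054), (0.007316101808100939, 0.025495337322354317), 9.131462097167969)
grip-tab along x mm 1.0147589874694605 means 0.9841083258289016 tcp -0.2197617660652913
```

View pics/w2.png

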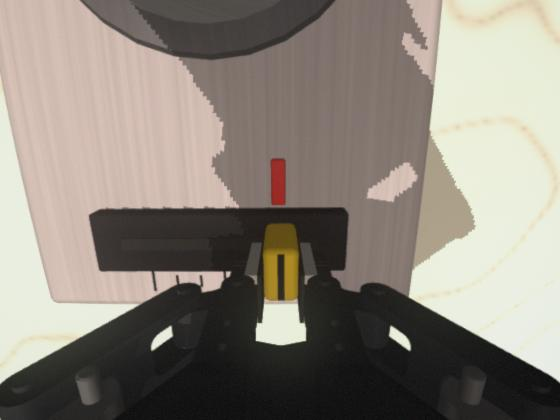

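The grip's index line (281,277) is level with the tab (278,182), within about 1 mm. I release and rise for a look at the pot.

Request:
move_arm(rows=[[0,0,0,0,0,0,0],[0,0,0,0,0,0,0],[0,0,0,0,0,0,0],[0,0,0,0,0,0,0],[0,0,0,0,0,-15,0],[0,0,0,0,0,-50,0],[0,0,0,0,-10,-90,0],[0,0,0,15,-20,-130,0],[0,0,0,40,-30,-170,0],[0,0,0,60,-40,-210,0],[0,0,0,60,-40,-210,0],[0,0,0,60,-40,-210,0]])

```text
t: 3.95
tcp_pos: [0.4986, -0.2639, 0.3232]
tool_rot: [0.65, 0.76, 0.0, 0.004]
force: [-0.0, -0.7, -0.1]
finger_gap: 1.003
gripper_force: 0.0
```

```bash
python3 sl.py; cat > rim.py <<'E'
from h import *
s=load("wrist");P=cloud(s)
def circ(q):
    for _ in range(5):
        A=np.c_[2*q,np.ones(len(q))]
        c=np.linalg.lstsq(A,(q**2).sum(1),rcond=None)[0];rr=np.sqrt(c[2]+c[0]**2+c[1]**2)
        e=abs(np.linalg.norm(q-c[:2],axis=1)-rr);q=q[e<.004]
    return c[:2].round(4),rr.round(4),len(q)
d=np.linalg.norm(P[...,:2]-(.486,-.14),axis=-1)
q=P[(d<.09)&(abs(P[...,2]-.13)<.003)];print("rim",circ(q[:,:2]),q[:,2].mean())
m=(abs(P[...,2]-.06)<.002)&(d<.35);print("deck",cv2.minAreaRect(P[m][:,:2].astype(np.float32)))
print(tool()[0])
# mount (camera in tool frame)
p,r,_=tool();Rm=cv2.Rodrigues(s["rvec"])[0];print(r.inv().apply(-Rm.T@s["tvec"].ravel()-p).round(3))
E
python3 rim.py; cp pics/w2.png pics/w3.png
```

```text
top 259 [ 0.54989238 -0.31134375  0.1100942 ] ((0.639014482498169, -0.19229741394519806), (0.3300008773803711, 0.025732681155204773), 53.38652038574219)
red 100 ((0.5422022938728333, -0.2828674614429474), (0.006607930641621351, 0.02415277622640133), 10.071685791015625)
grip-tab along x mm 110.73947175108454 means 2.4341102300179998 tcp -40.086719479083165
rim (array([ 0.4848, -0.1385]), np.float64(0.0694), 1580) 0.1299288553009876
deck ((0.5829480886459351, -0.2611156105995178), (0.3923068940639496, 0.4280364513397217), 9.181272506713867)
[ 0.49834366 -0.26430951  0.32063418]
[ 0.068  0.001 -0.12 ]
```

View pics/w3.png

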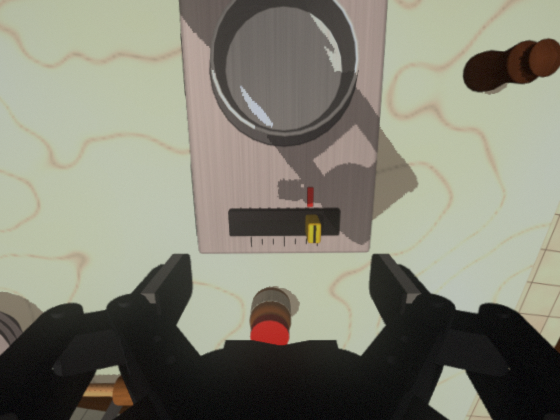

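The rim is at (0.485,-0.1385), and the slider stayed at the tab: grip (314,230), tab (310,197). Now to the lids.

```bash
python3 - <<'E'
from h import *
print(row((.534,.175,.25),98.9))
s=load("wrist");P=cloud(s);im=s["img"].astype(int);r,g,b=im[...,0],im[...,1],im[...,2]
d=np.linalg.norm(P[...,:2]-(.549,-.3145),axis=-1)
m=(d<.025)&(abs(P[...,2]-.11)<.004)&(g>.7*r)&(r>80)&(b<.6*r);c=cv2.minAreaRect(P[m][:,:2].astype(np.float32));print(c,(np.array(c[0])-(.5422,-.28287))@[np.cos(.16),np.sin(.16)])
E
```

```text
(array([0.13, 0.16, 0.01]), array([428.7, 103.1,  69.7]))
((0.5488376021385193, -0.3138296604156494), (0.01430349238216877, 0.02509133145213127), 10.850494384765625) 0.0016203843525313079
```

Request:
move_arm(rows=[[0,0,0,38,9,0,0],[0,0,0,76,18,10,0],[0,0,0,114,27,15,0],[0,0,0,152,36,20,0],[0,0,0,190,45,25,0],[0,0,0,228,54,32,0],[0,0,0,266,63,40,0],[0,0,0,304,72,48,0],[0,0,0,342,82,56,0],[0,0,0,380,91,62,0],[0,0,0,415,100,68,0],[0,0,0,428,103,70,0]])

```text
t: 5.0
tcp_pos: [0.5328, 0.1782, 0.2453]
tool_rot: [0.649, 0.761, -0.002, -0.002]
force: [-0.5, 0.1, -0.1]
finger_gap: 1.002
gripper_force: 0.0
```

```bash
python3 - <<'E'
from h import *
s=snap("wrist","w4.png");P=cloud(s);p,r,st=tool();print(p)
s=snap("wrist","w4.png");P=cloud(s)
im=s["img"].astype(int);rr,g,b=im[...,0],im[...,1],im[...,2]
d=np.linalg.norm(P[...,:2]-(.534,.193),axis=-1)
m=(d<.03)&(P[...,2]>.094);q=P[m];print("knob",m.sum(),np.nanmedian(q,0),q[:,2].max(),cv2.minEnclosingCircle(q[:,:2].astype(np.float32)))
m=(d<.11)&(abs(P[...,2]-.044)<.004)&(rr>1.5*b);q=P[m];print("plate",m.sum(),cv2.minEnclosingCircle(q[:,:2].astype(np.float32)),q[:,2].mean())
m=(d<.04)&(abs(P[...,2]-.074)<.003);q=P[m];print("collar",m.sum(),cv2.minEnclosingCircle(q[:,:2].astype(np.float32)),q[:,2].mean())
E
```

```text
[0.53286855 0.17857268 0.24545917]
knob 21652 [0.53458968 0.19282874 0.31226359] 0.3250454753388077 ((0.5339478254318237, 0.19347430765628815), 0.030086489394307137)
plate 16523 ((0.5342597961425781, 0.19586244225502014), 0.08297143876552582) 0.04421270788445807
collar 730 ((0.5343528985977173, 0.1957995444536209), 0.023184332996606827) 0.07389523178577719
```

View pics/w4.png

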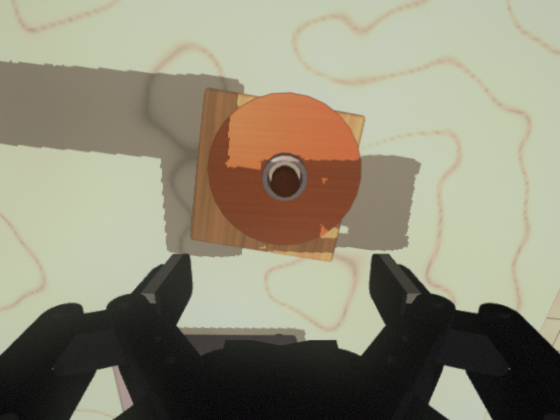

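The lids are nested on the board, with the knob at (286,180) inside the collar.

```bash
python3 - <<'E'
from h import *
s=load("wrist");P=cloud(s)
d=np.linalg.norm(P[...,:2]-(.5343,.1958),axis=-1)
m=(d<.03)&(abs(P[...,2]-.102)<.005);q=P[m];print("knob",m.sum(),np.median(q,0),cv2.minEnclosingCircle(q[:,:2].astype(np.float32)))
c,_=cv2.minEnclosingCircle(q[:,:2].astype(np.float32))
print(row((c[0],c[1],.106),98.9),tool()[0])
E
```

```text
knob 637 [0.53422248 0.19666462 0.10192819] ((0.5343856811523438, 0.19611161947250366), 0.012971688993275166)
(array([-0.29, -0.01,  0.2 ]), array([ 19.4,   5.2, 140.1])) [0.53299711 0.17621195 0.24608762]
```

Request:
move_arm(rows=[[0.3,0,0,19,5,30,0],[0.3,0,0,19,5,65,0],[0.3,0,0,19,5,100,0],[0.3,0,0,19,5,125,0],[0.3,0,0,19,5,141,0],[0.3,0,0,19,5,141,0],[0.3,0,0,19,5,141,0],[0.3,0,0,19,5,141,0]])

```text
t: 5.77
tcp_pos: [0.5367, 0.1929, 0.1088]
tool_rot: [0.651, 0.759, -0.002, -0.001]
force: [-0.4, 0.3, 0.5]
finger_gap: 0.994
gripper_force: 0.0
```

```bash
python3 - <<'E'
from h import *
print(tool()[0],row((.5344,.1961,.105),98.9))
E
```

```text
[0.53671734 0.19291059 0.10876026] (array([-0.25,  0.02, -0.09]), array([ 3.5, -1.8,  3.8]))
```

Request:
move_arm(rows=[[0.25,0,0,3.5,-1.8,4,0],[0.25,0,0,3.5,-1.8,4,0],[0.25,0,0,3.5,-1.8,4,0],[0.25,0,0,3.5,-1.8,4,0.7],[0.25,0,0,3.5,-1.8,4,1],[0.25,0,0,3.5,-1.8,4,1],[0.25,0,0,3.5,-1.8,4,1],[0.25,0,0,3.5,-1.8,4,1],[0.25,0,0,3.5,-1.8,4,1],[0.25,0,0,3.5,-1.8,4,1],[0.25,0,0,3.5,-1.8,4,1],[0.25,0,0,3.5,-1.8,4,1]], squeeze=60)

```text
t: 6.77
tcp_pos: [0.5333, 0.1972, 0.1047]
tool_rot: [0.65, 0.76, -0.004, -0.003]
force: [-2.3, -0.5, 5.5]
finger_gap: 0.279
gripper_force: 58.7
```

```bash
python3 - <<'E'
from h import *
p,r,st=tool();print(p,st["force"],st["ft_torque"],st["finger_gap"],st["gripper_force"],r.apply([0,0,1]))
E
```

```text
[0.53326741 0.19717789 0.10466067] [-2.32189943 -0.49645174  5.50259143] [-0.00288978  0.2249212   0.03007915] 0.27904424094858543 58.725095987319946 [-0.00972705 -0.00146753 -0.99995161]
```

Request:
move_arm(rows=[[0,0,0,0,0,-3,1],[0,0,0,0,0,-7,1],[0,0,0,0,0,-13,1],[0,0,0,0,0,-22,1],[0,0,0,0,0,-36,1],[0,0,0,0,0,-54,1],[0,0,0,0,0,-72,1],[0,0,0,0,0,-90,1],[0,0,0,0,0,-110,1],[0,0,0,0,0,-130,1],[0,0,0,0,0,-142,1],[0,0,0,0,0,-150,1]])

```text
t: 7.77
tcp_pos: [0.5354, 0.1975, 0.2565]
tool_rot: [0.65, 0.76, -0.002, -0.002]
force: [1.0, -0.4, -5.2]
finger_gap: 0.282
gripper_force: 59.4
```

```bash
cat > lid.py <<'E'
from h import *
p,r,st=tool();print(st["t"],p,st["force"].round(1) if hasattr(st["force"],"round") else st["force"],st["finger_gap"],st["gripper_force"],r.apply([0,0,1]).round(4))
s=snap("wrist");P=cloud(s)
im=s["img"].astype(int);rr,g,b=im[...,0],im[...,1],im[...,2]
d=np.linalg.norm(P[...,:2]-p[:2],axis=-1)
m=(d<.1)&(rr>1.5*b)&(rr>50)&(P[...,2]<p[2]-.035);q=P[m];zm=np.median(q[:,2]);q=q[abs(q[:,2]-zm)<.012]
A=np.c_[q[:,:2]-p[:2],np.ones(len(q))];w=np.linalg.lstsq(A,q[:,2],rcond=None)[0]
print("plate n",len(q),"z at tcp",w[2],"slopes",w[:2].round(4))
e=q[:,:2];e=e[np.linalg.norm(e-p[:2],axis=1)>.05];hull=cv2.convexHull(e.astype(np.float32))[:,0]
print("circle",cv2.minEnclosingCircle(hull))
E
python3 lid.py; python3 -c "
from h import *
s=load('wrist');cv2.imwrite('pics/w5.png',s['img'][...,::-1])"
```

```text
7.7667 [0.53535218 0.1974883  0.25654861] [ 1.  -0.4 -5.2] 0.2816124619792321 59.44675326347351 [-6.4e-03 -9.0e-04 -1.0e+00]
plate n 35627 z at tcp 0.1961000287455086 slopes [ 0.0025 -0.0001]
circle ((0.5367956757545471, 0.19604088366031647), 0.08285733312368393)
```

View pics/w5.png

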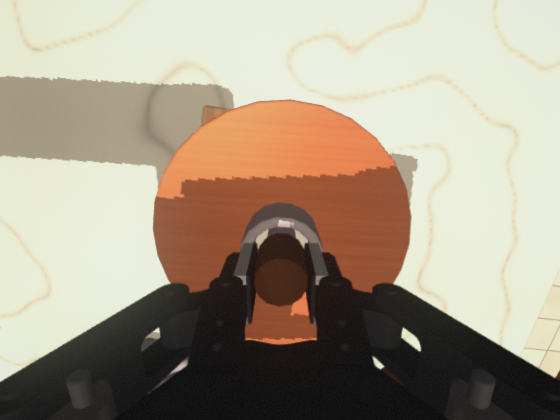

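The set hangs level on the knob, with the copper plate intact around the collar (280,230). I carry it to the pot.

```bash
python3 -c "
from h import *
print(row((.4836,-.1372,.260),98.9))"
```

```text
(array([-0.29, -0.  , -0.01]), array([-322.7, -103.3,   -2.1]))
```

Request:
move_arm(rows=[[0.1,0,0,-10,-3,-2,1],[0.2,0,0,-32,-10,-2,1],[0.3,0,0,-62,-20,-2,1],[0.3,0,0,-95,-30,-2,1],[0.3,0,0,-130,-42,-2,1],[0.3,0,0,-165,-53,-2,1],[0.3,0,0,-200,-64,-2,1],[0.3,0,0,-235,-75,-2,1],[0.3,0,0,-268,-86,-2,1],[0.3,0,0,-296,-95,-2,1],[0.3,0,0,-315,-101,-2,1],[0.3,0,0,-323,-103,-2,1]])

```text
t: 8.82
tcp_pos: [0.4815, -0.141, 0.2563]
tool_rot: [0.651, 0.759, -0.007, -0.005]
force: [-0.2, 0.7, -5.0]
finger_gap: 0.277
gripper_force: 59.4
```

Request:
move_arm(rows=[[0,0,0,0,0,0,1],[0,0,0,0,0,0,1],[0,0,0,0,0,0,1]])

```text
t: 9.07
tcp_pos: [0.4824, -0.1363, 0.2568]
tool_rot: [0.65, 0.76, -0.006, -0.006]
force: [-0.6, 0.0, -5.4]
finger_gap: 0.279
gripper_force: 59.4
```

```bash
python3 lid.py; python3 -c "
from h import *
print(row((.4836,-.1372,.220),98.9))
s=snap('scene');cv2.imwrite('pics/s2.png',cv2.resize(s['img'][130:330,100:340],None,fx=3,fy=3)[...,::-1])"
```

```text
9.0667 [ 0.48243686 -0.13633464  0.25676371] [-0.6  0.  -5.4] 0.2787426349233715 59.39106523990631 [-1.630e-02 -6.000e-04 -9.999e-01]
plate n 35694 z at tcp 0.1963221095581941 slopes [-0.0082  0.0004]
circle ((0.48323968052864075, -0.13739272952079773), 0.0829867348074913)
(array([-0.91, -0.08,  0.06]), array([-1.2,  1.4, 36.9]))
```

View pics/s2.png

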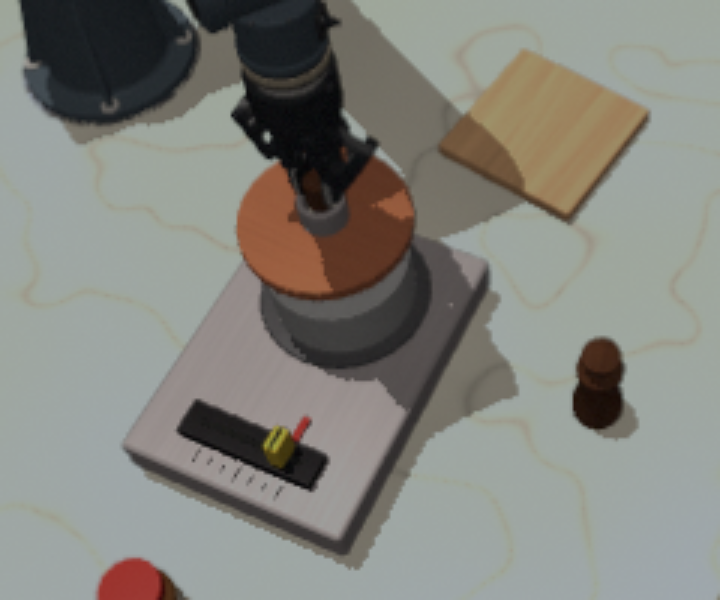

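The lids are centred over the pot within 2 mm, the slider is at the tab, and the bystanders haven't moved. I lower close to the rim and check again.

Request:
move_arm(rows=[[-0.25,0,0,-1,1,5,1],[-0.5,0,0,-1.3,1.4,14,1],[-0.5,0,0,-1.3,1.4,23,1],[-0.5,0,0,-1.3,1.4,31,1],[-0.5,0,0,-1.3,1.4,36,1],[-0.5,0,0,-1.3,1.4,38,1],[-0.5,0,0,-1.3,1.4,38,1],[-0.5,0,0,-1.3,1.4,38,1],[-0.5,0,0,-1.3,1.4,38,1]])

```text
t: 9.92
tcp_pos: [0.4844, -0.139, 0.2196]
tool_rot: [0.65, 0.76, -0.002, -0.002]
force: [-0.2, 0.1, -4.5]
finger_gap: 0.281
gripper_force: 59.4
```

```bash
python3 lid.py
```

```text
9.9167 [ 0.48439904 -0.13899927  0.21961212] [-0.2  0.1 -4.5] 0.2808823546900815 59.407498240470886 [-0.0052 -0.0014 -1.    ]
plate n 35700 z at tcp 0.15915046963420906 slopes [ 0.003  -0.0006]
circle ((0.4856727719306946, -0.14021363854408264), 0.08294865489006042)
```

Request:
move_arm(rows=[[0,0,0,1.5,-0.5,2,1],[0,0,0,1.5,-0.5,4,1],[0,0,0,1.5,-0.5,6,1],[0,0,0,1.5,-0.5,8,1],[0,0,0,1.5,-0.5,10,1],[0,0,0,1.5,-0.5,12,1],[0,0,0,1.5,-0.5,14,1],[0,0,0,1.5,-0.5,16,1],[0,0,0,1.5,-0.5,17,1],[0,0,0,1.5,-0.5,18,1],[0,0,0,1.5,-0.5,18,1],[0,0,0,1.5,-0.5,18,1]])

```text
t: 10.97
tcp_pos: [0.4832, -0.1374, 0.2013]
tool_rot: [0.65, 0.76, -0.002, -0.002]
force: [0.5, -0.7, -5.3]
finger_gap: 0.281
gripper_force: 59.4
```

```bash
python3 lid.py
```

```text
10.9667 [ 0.4832173  -0.13741823  0.20125638] [ 0.5 -0.7 -5.3] 0.2811992938597073 59.40763592720032 [-6.1e-03 -9.0e-04 -1.0e+00]
plate n 35741 z at tcp 0.1408042476440565 slopes [ 0.002  -0.0001]
circle ((0.4844086170196533, -0.13893763720989227), 0.08317641913890839)
```

Request:
move_arm(rows=[[0,0,0,0,0,0.5,1],[0,0,0,0,0,1,1],[0,0,0,0,0,1.5,1],[0,0,0,0,0,2,1],[0,0,0,0,0,2,1],[0,0,0,0,0,2,1]])

```text
t: 11.52
tcp_pos: [0.4835, -0.1375, 0.2007]
tool_rot: [0.65, 0.76, -0.002, -0.001]
force: [-1.3, 1.1, 5.9]
finger_gap: 0.281
gripper_force: 60.5
```

The force reversed to +5.9 N, so the lid is seated. I let go and hold for step 2.

Request:
move_arm(rows=[[0,0,0,0,0,-1.5,0.6],[0,0,0,0,0,-1.5,0.4],[0,0,0,0,0,-1.5,0.2],[0,0,0,0,0,-1.5,0],[0,0,0,0,0,-1.5,0],[0,0,0,0,0,-1.5,0],[0,0,0,0,0,-1.5,0],[0,0,0,0,0,-1.5,0],[0,0,0,0,0,-1.5,0],[0,0,0,0,0,-1.5,0],[0,0,0,0,0,-1.5,0],[0,0,0,0,0,-1.5,0]])

```text
t: 12.52
tcp_pos: [0.4832, -0.1374, 0.2008]
tool_rot: [0.65, 0.76, -0.002, -0.002]
force: [-0.5, 0.4, -0.5]
finger_gap: 0.998
gripper_force: 0.0
```

```bash
python3 lid.py; python3 - <<'E'
from h import *
s=load("wrist");P=cloud(s);p,r,st=tool()
d=np.linalg.norm(P[...,:2]-(.4845,-.1388),axis=-1)
im=s["img"].astype(int);rr,b=im[...,0],im[...,2]
m=(d<.02)&(abs(P[...,2]-.198)<.004);q=P[m];print("knob",m.sum(),np.median(q,0),cv2.minEnclosingCircle(q[:,:2].astype(np.float32)) if m.any() else 0)
m=(d<.03)&(abs(P[...,2]-.17)<.003);q=P[m];print("collar",m.sum(),cv2.minEnclosingCircle(q[:,:2].astype(np.float32)))
cv2.imwrite("pics/w6.png",s["img"][...,::-1])
E
```

```text
12.5167 [ 0.48320281 -0.13742849  0.20077279] [-0.5  0.4 -0.5] 0.9980532841721567 0.0 [-6.1e-03 -9.0e-04 -1.0e+00]
plate n 40589 z at tcp 0.1402509721082255 slopes [ 0.0007 -0.0002]
circle ((0.4850045144557953, -0.13905443251132965), 0.08309217542409897)
knob 2285 [ 0.48460172 -0.13706606  0.19802186] ((0.4847830533981323, -0.13879837095737457), 0.013244901783764362)
collar 1949 ((0.48459625244140625, -0.13845932483673096), 0.023149635642766953)
```

View pics/w6.png

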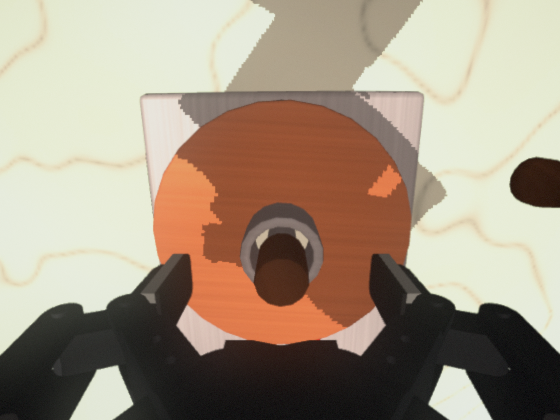

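The set is seated level (plate top 140.2 mm) with the collar at (282,255), and the fingers are clear. I descend onto the collar and close.

Request:
move_arm(rows=[[0,0,0,-1,0.3,6,0],[0,0,0,-1,0.3,14,0],[0,0,0,-1,0.3,22,0],[0,0,0,-1,0.3,29,0],[0,0,0,-1,0.3,33,0],[0,0,0,-1,0.3,33,0],[0,0,0,-1,0.3,33,0],[0,0,0,-1,0.3,33,0]])

```text
t: 13.23
tcp_pos: [0.4836, -0.1385, 0.1678]
tool_rot: [0.65, 0.76, -0.002, -0.002]
force: [-0.4, -0.2, 0.3]
finger_gap: 1.0
gripper_force: 0.0
```

```bash
python3 lid.py; python3 -c "
from h import *
print(row((.4832,-.1386,.167),98.9))"
```

```text
13.2333 [ 0.48361485 -0.13847855  0.16782829] [-0.4 -0.2  0.3] 1.00030363619374 0.0 [-0.0058 -0.0011 -1.    ]
plate n 7 z at tcp 0.06222667632525615 slopes [ 0.0097 -0.0294]
circle ((0.4806687831878662, -0.06805860996246338), 0.06689547747373581)
(array([-0.32,  0.02, -0.02]), array([-0. , -0.5,  1. ]))
```

Request:
move_arm(rows=[[0,0,0,0,0,0,0.3],[0,0,0,0,0,0,0.5],[0,0,0,0,0,0,1],[0,0,0,0,0,0,1],[0,0,0,0,0,0,1],[0,0,0,0,0,0,1],[0,0,0,0,0,0,1],[0,0,0,0,0,0,1],[0,0,0,0,0,0,1]], squeeze=45)

```text
t: 14.03
tcp_pos: [0.4837, -0.1384, 0.1684]
tool_rot: [0.65, 0.76, -0.002, -0.001]
force: [0.2, 0.6, 5.5]
finger_gap: 0.526
gripper_force: 45.8
```

Request:
move_arm(rows=[[0,0,0,0,0,-1.5,1],[0,0,0,0,0,-3,1],[0,0,0,0,0,-5,1],[0,0,0,0,0,-7,1],[0,0,0,0,0,-9,1],[0,0,0,0,0,-12,1],[0,0,0,0,0,-15,1],[0,0,0,0,0,-15,1],[0,0,0,0,0,-15,1]])

```text
t: 14.78
tcp_pos: [0.4837, -0.1385, 0.1831]
tool_rot: [0.65, 0.76, -0.002, -0.002]
force: [-0.4, 0.9, -3.0]
finger_gap: 0.531
gripper_force: 46.3
```

```bash
cat > ck.py <<'E'
from h import *
p,r,st=tool();print(st["t"],p,np.round(st["force"],1),np.round(st["ft_torque"],3),st["finger_gap"],st["gripper_force"],r.apply([0,0,1]).round(4))
for n in("scene","side"):
    s=snap(n);P=cloud(s);im=s["img"].astype(int);rr,b=im[...,0],im[...,2]
    d=np.linalg.norm(P[...,:2]-(.4848,-.1385),axis=-1)
    m=(d<.11)&(rr>1.7*b)&(P[...,2]>.12)&(P[...,2]<p[2]-.01);q=P[m];z=np.median(q[:,2]);q=q[abs(q[:,2]-z)<.012];w=np.linalg.lstsq(np.c_[q[:,:2]-p[:2],np.ones(len(q))],q[:,2],rcond=None)[0]
    print(n,"copper z",w.round(4),q[:,:2].min(0),q[:,:2].max(0))
    m=(d<.08)&(abs(P[...,2]-.135)<.006)&(im.min(-1)>90);q=P[m];print("  white",len(q),np.median(q[:,2]) if len(q) else 0)
    m=(d<.03)&(P[...,2]>.175)&(P[...,2]<.205)&(rr<110);print("  knob?",m.sum(),P[m].mean(0) if m.any() else 0)
a=load("scene")["img"][120:320,100:300];c=load("side")["img"][90:240,260:420]
a=cv2.resize(a,(400,400));c=cv2.resize(c,(400,375));c=np.vstack([c,np.zeros((25,400,3),np.uint8)])
cv2.imwrite("pics/ck.png",np.hstack([a,c])[...,::-1])
E
python3 ck.py
```

```text
14.7833 [ 0.48368186 -0.13846163  0.18305429] [-0.4  0.9 -3. ] [ 0.027 -0.024  0.024] 0.5310672809283263 46.31485912017524 [-0.0055 -0.0013 -1.    ]
scene copper z [-0.0109  0.0066  0.1539] [ 0.40593781 -0.22408552] [ 0.56987903 -0.06288898]
  white 0 0
  knob? 164 [ 0.48376836 -0.14977826  0.18862361]
side copper z [ 0.0046 -0.0194  0.1554] [ 0.39993312 -0.21728276] [ 0.56196847 -0.05293366]
  white 0 0
  knob? 127 [ 0.48495393 -0.13148396  0.18870347]
```

The wrist load is 3.0 N against 5.3 N for the pair, so only the copper lid is coming up. I keep raising.

Request:
move_arm(rows=[[0,0,0,0,0,-3,1],[0,0,0,0,0,-9,1],[0,0,0,0,0,-17,1],[0,0,0,0,0,-26,1],[0,0,0,0,0,-36,1],[0,0,0,0,0,-47,1],[0,0,0,0,0,-58,1],[0,0,0,0,0,-68,1],[0,0,0,0,0,-77,1],[0,0,0,0,0,-84,1],[0,0,0,0,0,-88,1],[0,0,0,0,0,-90,1]])

```text
t: 15.88
tcp_pos: [0.4843, -0.1384, 0.2737]
tool_rot: [0.65, 0.76, -0.002, -0.001]
force: [-0.1, 0.6, -2.9]
finger_gap: 0.527
gripper_force: 46.4
```

Request:
move_arm(rows=[[0,0,0,0,0,0,1],[0,0,0,0,0,0,1],[0,0,0,0,0,0,1],[0,0,0,0,0,0,1],[0,0,0,0,0,0,1],[0,0,0,0,0,0,1]])

```text
t: 16.38
tcp_pos: [0.484, -0.1383, 0.2725]
tool_rot: [0.65, 0.76, -0.002, -0.002]
force: [0.3, 0.7, -3.3]
finger_gap: 0.528
gripper_force: 46.4
```

```bash
python3 ck.py
```

```text
16.3833 [ 0.48397833 -0.13825316  0.27247309] [ 0.3  0.7 -3.3] [ 0.015 -0.021 -0.07 ] 0.528255087958339 46.415303125977516 [-6.6e-03 -6.0e-04 -1.0e+00]
scene copper z [-0.0116  0.009   0.2433] [ 0.40513281 -0.2238628 ] [ 0.57081639 -0.06050199]
  white 722 0.13436704963429952
  knob? 0 0
side copper z [ 0.0018 -0.0178  0.2451] [ 0.39962921 -0.22073366] [ 0.56189249 -0.05366205]
  white 610 0.13622129911133832
  knob? 0 0
```

View pics/ck.png

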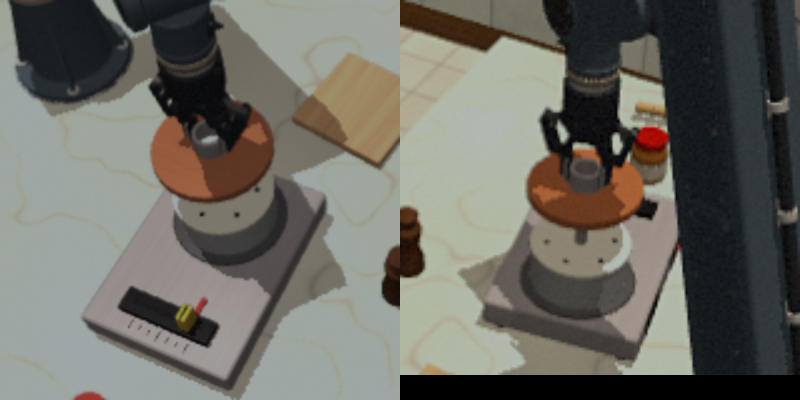

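The white lid sits on the pot (flange top about 135 mm, level). The copper lid is held level, about 104 mm above its nested place and clear of the knob. The slider is at the tab, so I hand in.

```bash
python3 -c "
from h import *
print(order.sign_off())"
```

```text
the job is handed in; nothing more can be done
None
```

The job is handed in with no verdict returned: the slider is within about 2 mm of the red tab, the white inner lid is seated on the pot, and the copper lid is held level and still about 104 mm above its nested place.

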